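# Close the bench mill and hold it on pulse

### The arm

A 6-joint arm with a two-finger parallel gripper is mounted at the origin on the work surface. World frame = base frame: x ahead of the robot, y to its left, z up, the work surface at z = 0. Lengths are in m, angles in rad, forces in N, time in s.
With the tool pointing down it reaches from about 0.35 to 0.975 m from the base axis. Payload 4.9 kg.
Tool frame: the origin (TCP) lies at the very end of the fingers, on their centre line; the grasp point (between the pads) lies ctrl.grip_point_offset behind it (ctrl.grip_point_offset is the distance from the TCP to the grasp point, in m); z points along the fingers, y is the direction in which the jaws open and shut (so a half turn about z gives the same grasp; the last joint's range is limited). The gripper opens to 85 mm and grips with 20 to 120 N. Pads are 22 mm wide; open, the fingers measure 114 mm over their backs; the gripper's body (76 mm by 85 mm) begins 54 mm behind the grasp point. The pads swing forward as they close: fully open they stand 13 mm farther back than shut.
Start: joints at [-1.405, 0.053, 1.613, -0, 1.476, -0.119], TCP at [0.176, -0.6, 0.202] pointing down, gripper open.
Joint ranges: [-3.01, 3.01], [-1.01, 2.22], [0.06, 2.58], [-1.02, 4.17], [0.09, 2.62], [-3.14, 3.14]. Speed limits (rad/s): [2.57, 2.57, 3.14, 3.14, 3.14, 3.14].

### API

Orientations are given as a rotation vector (axis times angle).
In Python, from station import ctrl gives the robot as it stands. The module is installed in compiled form; this text tells all that it offers.
- The arm moves only by the shell command python3 -m creep 'ROWS' [FORCE]. ROWS is JSON, a list of rows, each a list of 5 numbers: the closure in counts, from 0 (fully open) to 255 (shut), then the shift along the tool's x, y, z in mm, then the turn about the tool's z in rad. A call has 1 to 12 rows; each row is the pose to reach, as a shift and turn from the pose commanded when the call began, along the tool's axes at that moment; what a row does not reach only later rows make up. A row lasts 1/12 s, in which the tool goes at most 41.7 mm and 7.16 degrees, less where a joint would pass 70% of its speed; a pose out of reach is approached as far as the arm can. A call with a gripper value outside its range is refused whole. The fingers move at their own pace and stop on an object; FORCE is the grip in N (left out, the last holds). Time passes only in rows, so rows that repeat a pose let the fingers close. It gives the time, the measured TCP pose, the force and the opening at its end, in the units of the state.
- ctrl.get_obs(): the state, without advancing time (a new reading comes with each control period).
- ctrl.get_image(name): name is "scene" or "top"; returns the picture (400x640x3 uint8, red, green, blue); there is no depth.
- ctrl.calibration(name): a dict with "fx", "fy", "cx", "cy" (pixels), "k1" (the pictures are not rectified: a ray, as slopes to the right and down, at radius r is drawn at 1 + k1 r^2 times it, then the intrinsics apply), "R" (3x3) and "t" (3): a world point X has camera coordinates R X + t. Camera axes: x right, y down, z forward; pixel columns grow to the right and rows downward; lengths in m; the calibration is good to about 2 mm. A picture is of the moment at which its call begins. calibration takes no time and is no camera call.
- ctrl.finish_job(): hands the job in, once; it reports no verdict.
Trained networks look in the newest picture that a camera, given by its name, has taken for a name from the list of things; names that differ only in an ending like _2 or _b are one class to them, and where a whole thing is asked for, a point or a joint stands for the part that bears it (a point fixed in the world has none). Each returns a list of dicts, best first, with "conf" (0 to 1); they miss things now and then, are a little off and sometimes report something else, mostly with a low value. They report only what shows in the picture. A call takes as long as a camera call. They do not tell look-alikes from the thing itself.
- ctrl.boxes_of(camera, label): "rect" ([left, top, width, height] in pixels, round what is visible of it).
- ctrl.outline_of(camera, label): "mask" (400x640 bool, what is visible of it) and "rect" ([left, top, width, height] in pixels, round what is visible of it).
The state is a dict: "t": time; "q": joint angles; "dq": joint speeds; "effort": joint torques, N m; "tool_pos": TCP position; "tool_rot": TCP orientation; "contact_force": force on the tool from outside, world axes, zero at the start; "wrist_torque": the same for the moment, N m; "opening": finger opening in m.
Only numpy, scipy, OpenCV 4.12 (cv2) and the standard library are available. Lean on these libraries where they do the work, as an engineer would, in place of code of your own. Each camera call takes 0.05 s, during which the arm holds its last target. There are 200 camera calls.

### The job

Someone left the stirring rod standing in the bowl of the bench mill: pull it out and stand it in the white tool pot, letting it go there. Then put the bayonet lid on the mill, fully down with its two lugs through the slots, and twist it clockwise to the pulse position, about 45 degrees round and well short of the click where the mill locks on. The lid springs back when released, so finish still gripping it and holding it at pulse; leave the scale, the tub and the loose cap where they are.

Things in the scene. Friction and masses are not known exactly. Their poses are not given: they have to be found in the camera images.
- mill: Bench mill fixed on the bench by its suction feet: white round motor housing 110 mm across, steel bowl housing above (92 mm), black bayonet collar on top (100 mm across), 156 mm tall. The bowl's bore is 50 mm across, its floor 66 mm above the bench. Origin: on the axis at bench level; z up; the two entry slots of the collar lie along its +x and -x.
- mill_collar (a point): Centre of the collar's top, 156 mm above the bench. Its 7 mm thick flange has a chamfered bore of 61 mm and two slots 20 mm wide, out to 38 mm from the axis. Raised white marks on the collar, on both sides: a long bar beside each slot (lid goes in), a dot 45 degrees clockwise from it seen from above (pulse), a double bar at 90 degrees (locked on).
- mill_seat (a point): Point on the mill's axis 140 mm above the bench, axes as the mill's. The lid's origin lies here when the lid is fully down, its disc resting on the collar.
- switch_ring (a joint): Sprung ring under the flange, which the lid's lugs (play 0.09 rad either side) carry round. Rad, clockwise from above: 0 at rest under the slots; the lid's turn from entry less that play. Pulse is 0.70 (lid turned 45 degrees); at 1.1 a detent snaps it on to 1.5, locked. It resists with 0.12 to 0.16 N m as far as pulse, and springs lid and ring back if let go.
- lid: White plastic bayonet lid, about 140 g, right way up on the bench. Origin: centre of the underside; z up. Spigot 57 mm across, 16 mm high, foot chamfered 3 mm; disc 78 mm across from 16 to 23 mm. Two lugs 14 mm wide, 1 to 7 mm above the underside, reach 36 mm from the axis along its +x and -x. It enters with its x along the mill's x; a half turn makes no difference.
- lid_handle (a point): Middle of the lid's bar handle, 37 mm above the lid's underside, axes as the lid's. The bar stands on the disc: 56 mm long (along x, in line with the lugs), 22 mm wide (along y), 28 mm tall, from 23 to 51 mm above the underside.
- rod: Stirring rod, 175 mm long, about 50 g: ball foot 13 mm across, steel shaft 8 mm thick, round wooden handle 11 mm thick over the top 63 mm. It leans about 29 degrees from upright in the mill's bowl, foot on the bowl floor, shaft on the collar's edge. Origin: on its axis, 45 mm from the foot's end; z along the rod towards the handle's end, 130 mm off.
- rod_foot (a point): End of the rod's ball foot, on its axis.
- pot: White ceramic tool pot, loose, 400 g, empty: 84 mm across the rim, 85 mm tall, walls 4 mm, inner floor 6 mm above its underside. Origin: centre of the underside; z up.
- scale: Bystander: black pocket scale, 124 x 76 x 20 mm, with its clear cover open beside it. Leave it.
- tub: Bystander: white plastic tub with a screw lid, 72 mm across, 105 mm tall. Leave it.
- cap: Bystander: loose white screw cap lying open side up, 56 mm across, 22 mm tall. Leave it.
Not all that is in view belongs to the job. Leave any black or red look-alike of the lid alone.

How it is judged:
On the way, in this order (a step that is already met when the one before it is completed fails the run):
1. the stirring rod stands in the tool pot, let go (horizontal distance between rod_foot and pot below 0.038 m and z of rod_foot in the frame of pot between -0.005 and 0.03 m and angle between pot's own z axis and vertical below 0.1 rad and height (world z) of pot below 0.01 m and contact force between the fingers and rod below 0.05 N), for 0.2 s.
2. the lid is fully down on the mill (horizontal distance between lid and mill_seat below 0.004 m and z of lid in the frame of mill_seat between -0.003 and 0.003 m and angle between lid's own z axis and vertical below 0.06 rad), for 0.1 s.
At the end, for the whole second after the job is handed in: Lid fully down (4 mm of the axis, 3 mm in height, level), held still by the gripper at pulse: ring 0.48 to 0.92 rad (lid 33 to 58 degrees round). The rod, let go, rests in the upright pot, foot within 38 mm of its axis and 30 mm of its underside (all of step 1 and all of step 2 and value of joint switch_ring between 0.48 and 0.92 rad and velocity of joint switch_ring between -0.15 and 0.15 rad/s and contact force between the fingers and lid above 1 N and linear speed of rod below 0.05 m/s); the arm keeps its last pose, push and grip.
It fails at once if the lid is twisted to the click and the mill locks on (value of joint switch_ring above 1.1 rad).
It fails at once if the tool pot is tipped over (angle between pot's own z axis and vertical above 0.6 rad).
It fails at once if the scale, the tub or the loose cap is moved by more than 20 mm or the tub is tipped (distance of any of scale, tub, cap from where it was at the start of the episode above 0.02 m or angle between tub's own z axis and vertical above 0.4 rad).
It also fails if it takes over 61 s, if anything falls off the work surface, if the arm or the gripper's body presses on something with over 40 N, if the wrist force passes 120 N, or if a joint passes its speed limit or range.

## Working session

There is one attempt and no reset: what is moved stays moved. The work goes in short steps, Python scripts to look and compute and a shell command to move; the robot and the scene stay as the last step left them, time stands still between calls to the robot, and variables do not carry over. Pictures are saved under pics/ and viewed, about 8 in all and at most 12, crops included, and the job is handed in when it is done.

```bash
mkdir -p pics
python3 - <<'E'
from station import ctrl
import cv2,numpy as np
for n in("scene","top"):
    im=ctrl.get_image(n); cv2.imwrite(f"pics/{n}0.png",im[:,:,::-1])
    c=ctrl.calibration(n); print(n,{k:np.round(v,3).tolist() for k,v in c.items()})
    for l in("mill","lid","rod","pot","scale","tub","cap","mill_collar"):
        print(l,[(round(d["conf"],2),np.round(d["rect"]).tolist()) for d in ctrl.boxes_of(n,l)][:3])
o=ctrl.get_obs();print(o,ctrl.grip_point_offset)
E
```

```text
scene {'fx': 429.636, 'fy': 429.636, 'cx': 315.279, 'cy': 186.059, 'k1': -0.05, 'R': [[0.851, 0.525, 0.018], [0.301, -0.459, -0.836], [-0.431, 0.717, -0.548]], 't': [-0.529, -0.024, 1.327]}
mill [(0.74, [206.0, 264.0, 45.0, 58.0]), (0.72, [265.0, 196.0, 48.0, 75.0])]
lid [(0.97, [348.0, 185.0, 30.0, 25.0]), (0.88, [292.0, 158.0, 23.0, 20.0]), (0.87, [319.0, 167.0, 26.0, 20.0])]
rod [(0.78, [261.0, 173.0, 22.0, 42.0])]
pot [(0.93, [204.0, 268.0, 43.0, 53.0])]
scale [(0.56, [352.0, 221.0, 78.0, 57.0])]
tub [(0.98, [311.0, 118.0, 20.0, 33.0]), (0.36, [203.0, 266.0, 48.0, 56.0])]
cap [(0.58, [296.0, 301.0, 31.0, 30.0])]
mill_collar [(0.88, [264.0, 194.0, 48.0, 78.0])]
top {'fx': 378.414, 'fy': 378.414, 'cx': 324.61, 'cy': 200.993, 'k1': -0.019, 'R': [[-0.018, -1.0, -0.001], [-0.99, 0.018, -0.143], [0.143, -0.002, -0.99]], 't': [0.082, 0.559, 1.007]}
mill [(0.56, [351.0, 169.0, 45.0, 46.0])]
lid [(0.84, [276.0, 211.0, 30.0, 28.0]), (0.83, [188.0, 228.0, 28.0, 25.0]), (0.64, [230.0, 213.0, 28.0, 24.0])]
rod []
pot [(0.79, [425.0, 185.0, 36.0, 30.0])]
scale [(0.98, [278.0, 108.0, 63.0, 49.0
[... 165 characters left out ...]
.0]), (0.21, [157.0, 266.0, 36.0, 31.0])]
{'t': 0.9, 'q': array([-1.40502441e+00,  5.26425696e-02,  1.61286306e+00, -7.23716199e-06,
        1.47598278e+00, -1.19024024e-01]), 'dq': array([ 0.00071597, -0.00097841, -0.00128008,  0.00054561,  0.00086176,
        0.0016058 ]), 'effort': array([ 1.08172519e-04, -3.93676651e+01, -3.70473826e+01, -1.50737301e-04,
        2.27226997e-04,  7.30895920e-06]), 'tool_pos': array([ 0.17558568, -0.59983407,  0.20216131]), 'tool_rot': array([ 3.10969164e+00,  4.45832339e-01, -7.48670657e-06]), 'contact_force': array([0.67249547, 0.10963054, 0.04813682]), 'wrist_torque': array([-0.05087619,  0.02614635,  0.00322659]), 'opening': 0.08517175165710911} 0.0187
```

Run:
```python
import cv2
s=cv2.imread("pics/scene0.png")[110:340,190:440]; cv2.imwrite("pics/s1.png",cv2.resize(s,(652,600),interpolation=cv2.INTER_CUBIC))
s=cv2.imread("pics/top0.png")[100:300,150:470]; cv2.imwrite("pics/t1.png",cv2.resize(s,(800,500),interpolation=cv2.INTER_CUBIC))
```

```text
(no output)
```

View pics/s1.png

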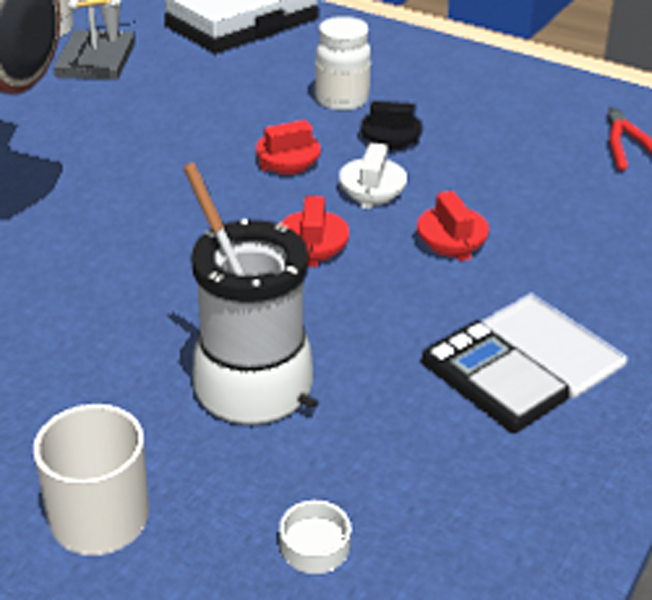

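View pics/t1.png

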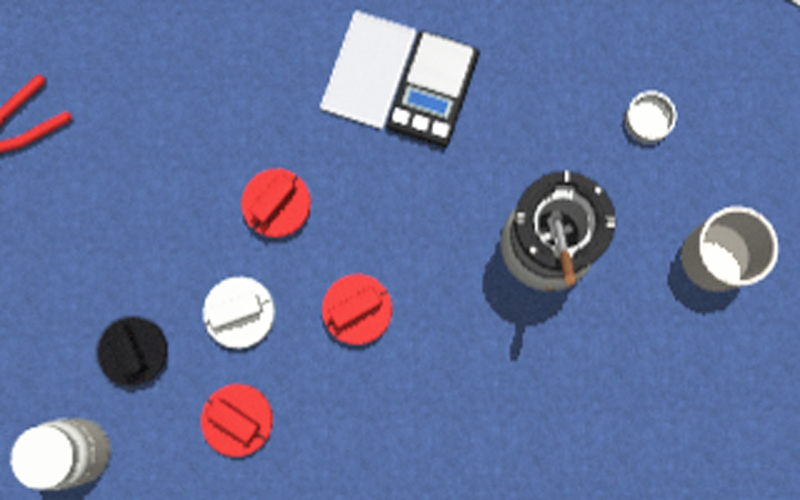

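The scene shows the white lid at full-image pixel ~(333,179) scene / (245,225) top, with red and black look-alikes around it. The rod handle's end is at ~(264,174) scene / (378,212) top. The collar's long bar is at the top edge of the mill in the top view, so the slots lie roughly along world x.

```bash
cat > h.py <<'E'
from station import ctrl
import cv2,numpy as np
C={n:ctrl.calibration(n) for n in("scene","top")}
def ray(n,p):
    c=C[n]; d=np.array([(p[0]-c["cx"])/c["fx"],(p[1]-c["cy"])/c["fy"]]); s=d.copy()
    for _ in range(20): s=d/(1+c["k1"]*(s@s))
    R=np.array(c["R"]); return -R.T@np.array(c["t"]), R.T@np.append(s,1)
def onz(n,p,z):
    o,d=ray(n,p); return o+d*(z-o[2])/d[2]
def tri(ps,pt):
    A=[];b=[]
    for n,p in(("scene",ps),("top",pt)):
        o,d=ray(n,p); d/=np.linalg.norm(d); P=np.eye(3)-np.outer(d,d); A.append(P);b.append(P@o)
    A=np.vstack(A);b=np.hstack(b); x=np.linalg.lstsq(A,b,rcond=None)[0]; return x,np.abs(A@x-b).max()
def proj(n,X):
    c=C[n]; v=np.array(c["R"])@X+np.array(c["t"]); s=v[:2]/v[2]; s=s*(1+c["k1"]*(s@s)); return s*[c["fx"],c["fy"]]+[c["cx"],c["cy"]]
S=lambda x,y:(190+x/2.608,110+y/2.608)
T=lambda x,y:(150+x/2.5,100+y/2.5)
E
python3 - <<'E'
from h import *
np.set_printoptions(precision=4,suppress=True)
print("rodtop",tri(S(192,168),T(570,281)))
print("collar entry",tri(S(250,261),T(565,221)), onz("top",T(565,221),.156),onz("scene",S(250,261),.156))
bar=onz("top",T(566,176),.157);db1=onz("top",T(521,216),.157);db2=onz("top",T(610,222),.157);d1=onz("top",T(598,190),.157);d2=onz("top",T(532,250),.157)
c=(db1+db2)/2; print("marks centre",c,(d1+d2)/2)
for p in(bar,db1,db2,d1,d2): v=p-c; print(np.hypot(*v[:2]),np.degrees(np.arctan2(v[1],v[0])))
print("pot rim",onz("top",T(739,246),.085),onz("scene",S(90,442),.085))
print("lid disc",onz("top",T(238.5,313),.021),onz("scene",S(373,184),.021))
a=onz("top",T(209,322),.051);b=onz("top",T(268,303),.051)
# contour fit in both images for lid, collar, pot
for n,l in(("top","lid"),("top","mill_collar"),("top","pot"),("scene","lid"),("scene","rod")):
    ctrl.get_image(n)
    for d in ctrl.outline_of(n,l)[:4]:
        ys,xs=np.nonzero(d["mask"]); print(n,l,round(d["conf"],2),d["rect"],xs.mean(),ys.mean())
im=cv2.imread("pics/top0.png"); A=cv2.resize(im[205:245,225:265],(480,480),interpolation=cv2.INTER_CUBIC)
im=cv2.imread("pics/top0.png"); B=cv2.resize(im[165:215,350:400],(480,480)[:2],interpolation=cv2.INTER_CUBIC)
cv2.imwrite("pics/z1.png",cv2.resize(np.hstack([A,B]),(800,400)))
E
```

```text
rodtop (array([ 0.509 , -0.0486,  0.2123]), np.float64(0.0021694602349618952))
collar entry (array([ 0.5755, -0.0567,  0.1455]), np.float64(0.0007974320447106109)) [ 0.5729 -0.0558  0.156 ] [ 0.5845 -0.0674  0.156 ]
marks centre [ 0.5747 -0.0562  0.157 ] [ 0.5738 -0.0559  0.157 ]
0.04345928882839282 -2.8317481732094674
0.04403555601659925 85.05121163744286
0.04403555601659924 -94.94878836255701
0.04398899491409498 -49.37648686377092
0.04565155084959461 131.66304280209414
pot rim [ 0.5551 -0.2498  0.085 ] [ 0.5594 -0.2493  0.085 ]
lid disc [0.4989 0.2942 0.021 ] [0.5109 0.281  0.021 ]
top lid 0.98 [248.7, 168.2, 24.8, 27.0] 259.4648148148148 180.72407407407408
top lid 0.87 [187.3, 227.7, 30.6, 25.0] 202.05616224648986 239.90171606864274
top lid 0.85 [230.4, 213.7, 29.0, 27.3] 244.6727272727273 224.59338842975205
top lid 0.68 [228.9, 251.1, 29.8, 30.8] 244.33853354134166 267.0811232449298
top mill_collar 0.58 [349.3, 168.5, 45.4, 48.1] 372.41290770298406 191.14434420541292
top mill_collar 0.2 [424.6, 183.2, 33.9, 32.0] 441.96491228070175 199.72445820433435
top pot 0.88 [422.7, 182.3, 37.9, 32.5] 441.7748132337247 199.5699039487727
scene lid 0.79 [288.8, 157.2, 27.5, 24.2] 300.6 166.7922077922078
scene lid 0.74 [317.2, 164.0, 27.0, 26.0] 332.8690176322418 177.99244332493703
scene lid 0.66 [349.6, 184.1, 29.5, 27.9] 363.02197802197804 197.6945054945055
scene lid 0.64 [297.2, 182.4, 26.5, 29.4] 311.9886363636364 197.9090909090909
scene rod 0.6 [257.6, 172.1, 23.2, 44.7] 270.8816326530612 192.45714285714286
```

View pics/z1.png

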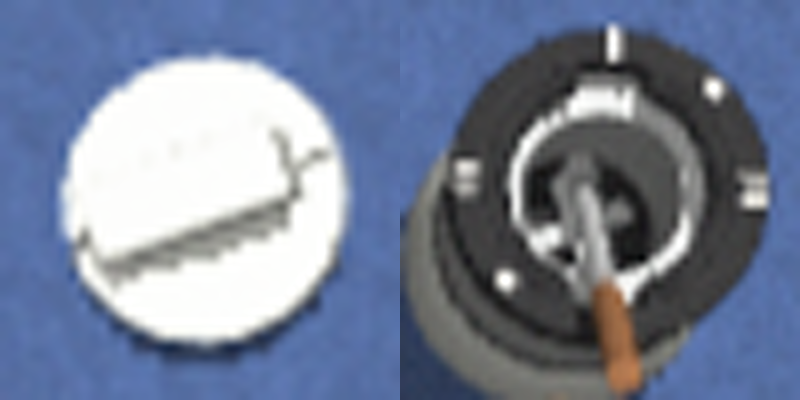

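Run:
```python
from h import *
np.set_printoptions(precision=4,suppress=True)
B=lambda x,y:(350+(x-400)/8-.5,165+y/8-.5)
e=onz("top",B(624,381),.2195);s=onz("top",B(604,287),.165);print(e,s,e-s,np.linalg.norm(e-s))
u=(e-s);h=np.degrees(np.arctan2(u[1],u[0]));print("az",h,"lean",np.degrees(np.arctan2(np.hypot(*u[:2]),u[2])))
print("s150",e-u/np.linalg.norm(u)*.025)
print("collar",onz("top",B(610,183.5),.157),"lid",onz("top",(245,224.5),.022),"pot",onz("top",T(739,246),.085))
for n in("scene","top"): print(n,[proj(n,np.array(p)) for p in([.176,-.6,.202],e,s)])
o,d=ray("scene",(0,0));print("cam scene",o,"top",ray("top",(0,0))[0])
from scipy.spatial.transform import Rotation as Ro
print(Ro.from_rotvec(ctrl.get_obs()["tool_rot"]).as_matrix())
```

```text
[ 0.5067 -0.0482  0.2195] [ 0.5417 -0.051   0.165 ] [-0.035   0.0027  0.0545] 0.06483696787575702
az 175.5225387525758 lean 32.79965721000237
s150 [ 0.5202 -0.0493  0.1985]
collar [ 0.5751 -0.0551  0.157 ] lid [0.5008 0.2952 0.022 ] pot [ 0.5551 -0.2498  0.085 ]
scene [array([-82.122 , 264.1546]), array([261.4757, 171.3355]), array([274.3466, 197.0172])]
top [array([627.7001, 355.2682]), array([377.5  , 212.125]), array([375.   , 200.375])]
cam scene [ 1.029  -0.6836  0.7171] top [0.4105 0.0736 1.077 ]
[[ 0.9597  0.2809 -0.    ]
 [ 0.2809 -0.9597  0.    ]
 [ 0.     -0.     -1.    ]]
```

```bash
python3 -m creep '[[0,485,-432,-58,0.363],[0,485,-432,-58,0.363],[0,485,-432,-58,0.363],[0,485,-432,-58,0.363],[0,485,-432,-58,0.363],[0,485,-432,-58,0.363],[0,485,-432,-58,0.363],[0,485,-432,-58,0.363],[0,485,-432,-58,0.363],[0,485,-432,-58,0.363],[0,485,-432,-58,0.363],[0,485,-432,-58,0.363]]' 40
```

```text
t: 2.4
tool_pos: [0.4401, -0.1755, 0.2472]
tool_rot: [3.139, -0.123, 0.002]
contact_force: [-0.2, -1.3, 0.4]
opening: 0.0857
```

```bash
python3 -m creep '[[0,70,-132,-13,0],[0,70,-132,-13,0],[0,70,-132,-13,0],[0,70,-132,-13,0],[0,70,-132,-13,0],[0,70,-132,-13,0]]'
python3 - <<'E'
from h import *
o=ctrl.get_obs();print(o["tool_pos"],o["tool_rot"])
im=[]
for n,(x,y) in(("scene",(230,130)),("top",(330,155))):
    I=ctrl.get_image(n)[:,:,::-1].copy()
    print(n,proj(n,o["tool_pos"]))
    im.append(cv2.resize(I[y:y+80,x:x+80],(400,400),interpolation=cv2.INTER_CUBIC))
cv2.imwrite("pics/a1.png",np.hstack(im))
E
```

```text
t: 2.9
tool_pos: [0.5199, -0.0502, 0.2597]
tool_rot: [3.139, -0.118, -0.0]
contact_force: [-0.4, 0.6, -0.2]
opening: 0.0853
[ 0.51991529 -0.05019887  0.25966162] [ 3.13901787e+00 -1.18416261e-01 -2.20313239e-04]
scene [264.85945    157.53955666]
top [380.70012544 203.98408087]
```

View pics/a1.png

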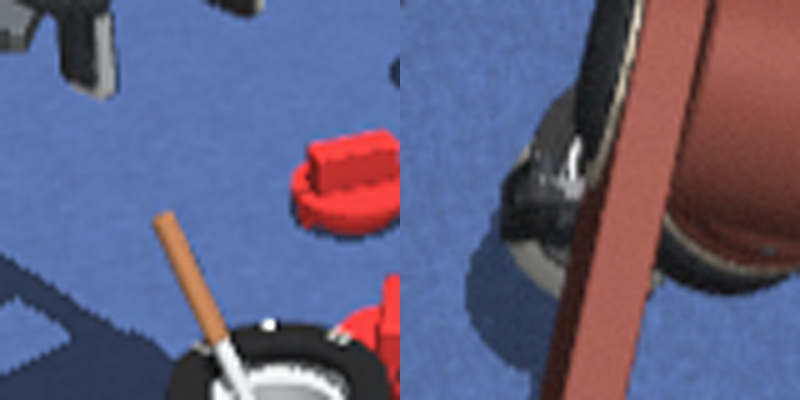

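Run:
```python
from h import *
for z in(.26,.273,.29):
  print(z,[((proj("scene",np.array([.52,-.05+s,z]))-[230,130])*5).round() for s in(-.055,-.043,.043,.055)])
I=ctrl.get_image("scene")[:,:,::-1]
cv2.imwrite("pics/a2.png",cv2.resize(I[60:220,180:340],(600,600),interpolation=cv2.INTER_CUBIC))
```

```text
0.26 [array([ 94., 192.]), array([112., 179.]), array([234.,  97.]), array([249.,  86.])]
0.273 [array([ 91., 164.]), array([110., 152.]), array([233.,  71.]), array([249.,  61.])]
0.29 [array([ 89., 128.]), array([107., 116.]), array([231.,  37.]), array([247.,  26.])]
```

View pics/a2.png

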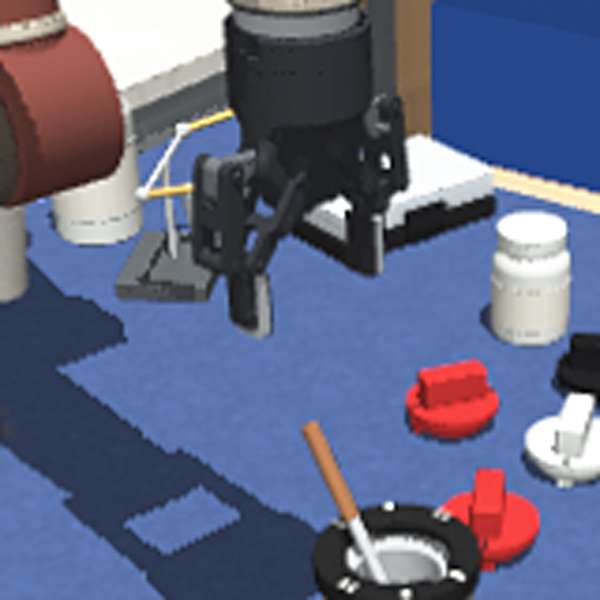

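```bash
python3 - <<'E'
from h import *
for z in(.28,.30): print(z,[((proj("top",np.array([.52,-.05+s,z]))-[330,155])*5+[400,0]).round() for s in(.043,.057,.065)])
I=ctrl.get_image("top")[:,:,::-1]
print((proj("scene",np.array([.5745,-.0555,.156]))-[190,110])*2.608)
E
python3 -m creep '[[0,0,0,30,0],[0,0,0,50,0],[0,0,0,60,0],[0,0,0,65,0],[0,0,0,65,0]]'
python3 - <<'E'
from h import *
o=ctrl.get_obs()["tool_pos"];print(o)
I=ctrl.get_image("scene")[:,:,::-1]
for s in(-.043,.043):
  p=proj("scene",o+[0,s,.013]); print(p,(p-[210,110])*6)
cv2.imwrite("pics/a3.png",cv2.resize(I[110:210,210:310],(600,600),interpolation=cv2.INTER_CUBIC))
E
```

```text
0.28 [array([559., 240.]), array([526., 241.]), array([507., 241.])]
0.3 [array([564., 233.]), array([530., 234.]), array([511., 234.])]
[248.36396239 250.16509109]
t: 3.52
tool_pos: [0.5187, -0.0517, 0.1935]
tool_rot: [-3.139, 0.125, 0.003]
contact_force: [-0.9, 0.5, 0.3]
opening: 0.0856
[ 0.51873107 -0.05174427  0.19348557]
[252.94768208 187.52368881] [257.6860925  465.14213284]
[276.53911136 170.19684326] [399.23466814 361.18105958]
```

View pics/a3.png

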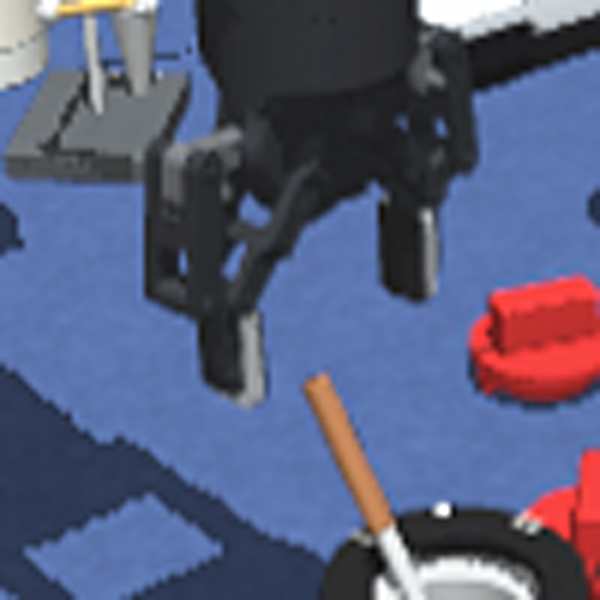

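The fingertips look ~25 mm higher in the scene view than the calibration predicts, while the rod and mill agree between views. A low grip works in either case: go down, close, and look again.

```bash
python3 -m creep '[[0,-2,0,12,0],[0,-2,0,23,0],[0,-2,0,23,0],[255,-2,0,23,0],[255,-2,0,23,0],[255,-2,0,23,0],[255,-2,0,23,0],[255,-2,0,23,0],[255,-2,0,23,0],[255,-2,0,23,0],[255,-2,0,23,0],[255,-2,0,23,0]]' 40
python3 - <<'E'
from h import *
o=ctrl.get_obs()["tool_pos"];print(o,proj("scene",o))
I=ctrl.get_image("scene")[:,:,::-1]
p=proj("scene",o); print((p-[210,120])*6)
cv2.imwrite("pics/a4.png",cv2.resize(I[120:220,210:310],(600,600),interpolation=cv2.INTER_CUBIC))
E
```

```text
t: 4.57
tool_pos: [0.5176, -0.0512, 0.1718]
tool_rot: [3.139, -0.123, 0.0]
contact_force: [-0.1, 0.1, 2.2]
opening: 0.0092
[ 0.51761423 -0.05120752  0.17183553] [265.57758315 191.26579515]
[333.46549888 427.59477089]
```

View pics/a4.png

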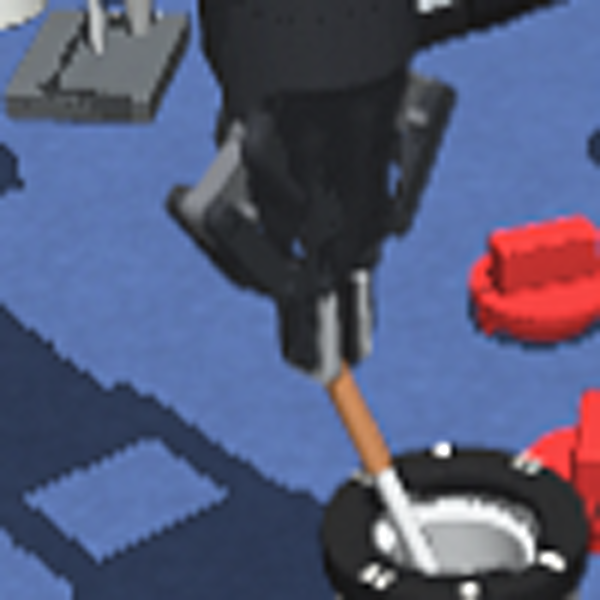

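The rod is gripped, but about 45 mm of handle shows below the pads, so the fingertips are ~30 mm higher than reported TCP z suggests. I'll regrip 20 mm lower, watching the force.

```bash
python3 -m creep '[[130,0,0,0,0],[130,0,0,0,0],[130,0,0,0,0],[130,3,0,8,0],[130,5,0,15,0],[130,5,0,20,0],[130,5,0,20,0]]' 40; python3 -m creep '[[255,0,0,0,0],[255,0,0,0,0],[255,0,0,0,0],[255,0,0,0,0],[255,0,0,0,0],[255,0,0,0,0],[255,0,0,0,0]]' 60
python3 - <<'E'
from h import *
o=ctrl.get_obs()["tool_pos"];print(o,proj("scene",o))
I=ctrl.get_image("scene")[:,:,::-1]
p=proj("scene",o); print((p-[210,120])*6)
cv2.imwrite("pics/a5.png",cv2.resize(I[120:220,210:310],(600,600),interpolation=cv2.INTER_CUBIC))
E
```

```text
t: 5.2
tool_pos: [0.5213, -0.0512, 0.1491]
tool_rot: [-3.138, 0.123, 0.006]
contact_force: [-0.8, -0.6, 0.3]
opening: 0.042
t: 5.78
tool_pos: [0.5227, -0.0516, 0.1518]
tool_rot: [3.139, -0.123, 0.001]
contact_force: [0.9, 0.2, 0.5]
opening: 0.0094
[ 0.52265465 -0.05156341  0.15182481] [267.65038323 199.27611821]
[345.90229939 475.65670928]
```

View pics/a5.png

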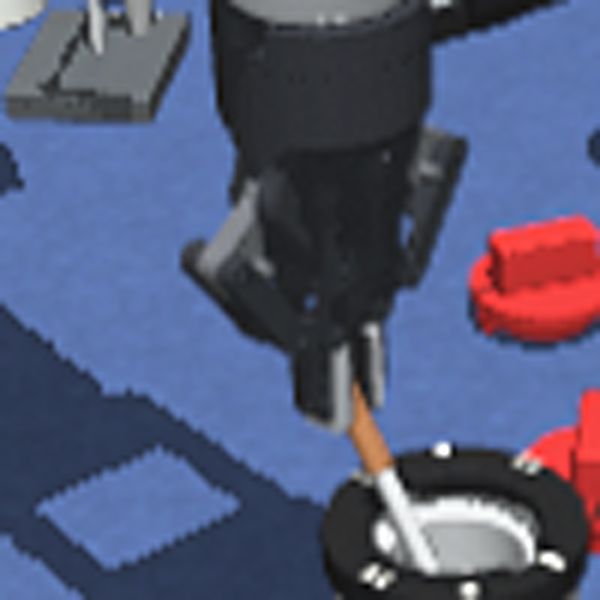

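```bash
python3 -m creep '[[255,-3,0,-10,0],[255,-8,0,-22,0],[255,-13,0,-35,0],[255,-19,0,-50,0],[255,-25,0,-65,0],[255,-31,0,-80,0],[255,-37,0,-95,0],[255,-41,0,-110,0],[255,-41,0,-125,0],[255,-41,0,-130,0],[255,-41,0,-130,0]]'
python3 - <<'E'
from h import *
o=ctrl.get_obs();print(o["tool_pos"],o["opening"])
I=ctrl.get_image("scene")[:,:,::-1]
cv2.imwrite("pics/a6.png",cv2.resize(I[90:340,180:340],(384,600),interpolation=cv2.INTER_CUBIC))
E
```

```text
t: 6.75
tool_pos: [0.4823, -0.0485, 0.2845]
tool_rot: [3.138, -0.123, 0.007]
contact_force: [0.6, -0.3, -0.7]
opening: 0.0092
[ 0.48230815 -0.04852982  0.28454546] 0.009239942870024727
```

View pics/a6.png

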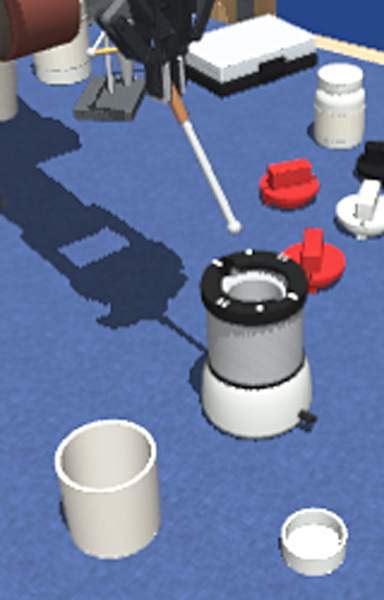

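Rod is out: its ball foot shows at crop (235,228), clear above the collar. Checking the foot's position against my prediction.

Run:
```python
from h import *
f=(180+235/2.4-.3,90+228/2.4-.3); j=(180+184/2.4-.3,90+120/2.4-.3)
P=np.array([.551,-.0515,.1995]); print(f,proj("scene",P)); 
for z in(.19,.2,.21): print(z,onz("scene",f,z))
u=np.array([-.483,.038,.875]); print(j,proj("scene",P+.112*u))
p=(180+107/2.4-.3,90+456/2.4-.3);print("pot",onz("scene",p,.085))
I=cv2.imread("pics/top0.png")
```

```text
(277.6166666666667, 184.7) [277.08508109 185.52969326]
0.19 [ 0.54122604 -0.03649169  0.19      ]
0.2 [ 0.55048054 -0.0487697   0.2       ]
0.21 [ 0.55973504 -0.0610477   0.21      ]
(256.3666666666667, 139.7) [256.27782317 138.58597943]
pot [ 0.55947237 -0.25005714  0.085     ]
```

```bash
python3 -m creep '[[255,8,35,0,0],[255,14,75,0,0],[255,20,115,10,0],[255,27,155,25,0],[255,33,196,35,0],[255,33,196,35,0],[255,33,196,35,0],[255,33,196,35,0]]'
python3 - <<'E'
from h import *
o=ctrl.get_obs();print(o["tool_pos"],o["opening"],o["contact_force"])
E
```

```text
t: 7.47
tool_pos: [0.4987, -0.2459, 0.2454]
tool_rot: [-3.137, 0.124, 0.003]
contact_force: [-0.1, 0.4, -0.6]
opening: 0.0096
[ 0.49872429 -0.24592173  0.24535551] 0.009599962169495824 [-0.13218861  0.40794693 -0.57457392]
```

```bash
python3 -m creep '[[255,0,0,25,0],[255,0,0,55,0],[255,0,0,85,0],[255,0,0,110,0],[255,0,0,125,0],[255,0,0,132,0],[255,0,0,137,0],[255,0,0,141,0],[255,0,0,145,0],[255,0,0,145,0]]'
python3 - <<'E'
from h import *
o=ctrl.get_obs();print(o["tool_pos"],o["opening"],o["contact_force"])
I=ctrl.get_image("scene")[:,:,::-1];print(proj("scene",np.array([.4987+.069,-.249,.01])))
cv2.imwrite("pics/a7.png",cv2.resize(I[170:340,160:330],(600,600),interpolation=cv2.INTER_CUBIC))
E
```

```text
t: 8.3
tool_pos: [0.4996, -0.2463, 0.1021]
tool_rot: [3.139, -0.122, 0.001]
contact_force: [-0.7, -0.6, -0.2]
opening: 0.0093
[ 0.4996205  -0.24625446  0.10210012] 0.009280105179274136 [-0.69929134 -0.59769314 -0.16597608]
[231.2426007  306.35523051]
```

View pics/a7.png

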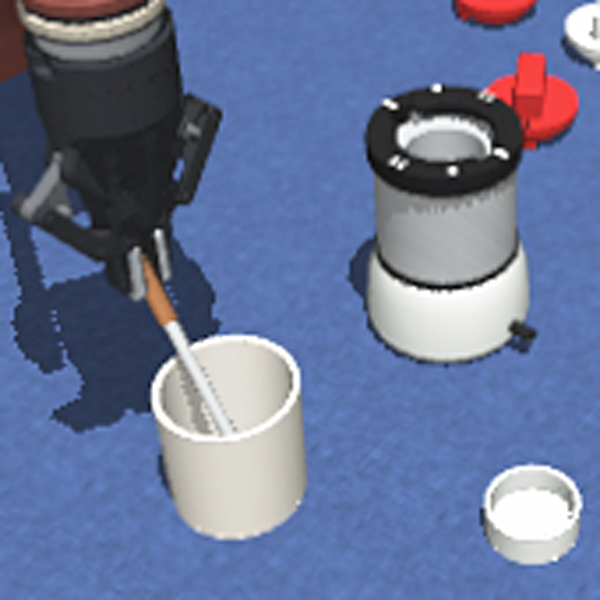

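The rod stands in the pot, leaning toward the rim, with the fingers clear above it. Lower the last millimetres, release and lift away.

```bash
python3 -m creep '[[255,0,0,3,0],[255,0,0,6,0],[255,0,0,6,0],[0,0,0,6,0],[0,0,0,6,0],[0,0,0,6,0],[0,0,0,6,0],[0,0,0,6,0],[0,0,0,6,0]]'; python3 -m creep '[[0,0,0,-25,0],[0,0,0,-60,0],[0,0,0,-100,0],[0,0,0,-140,0],[0,0,0,-165,0],[0,0,0,-165,0],[0,0,0,-165,0]]'
```

```text
t: 9.1
tool_pos: [0.4993, -0.2463, 0.0957]
tool_rot: [3.139, -0.123, 0.0]
contact_force: [-0.9, 0.3, 0.0]
opening: 0.0805
t: 9.68
tool_pos: [0.5003, -0.247, 0.2634]
tool_rot: [3.137, -0.123, 0.007]
contact_force: [-0.1, -1.1, 0.0]
opening: 0.0854
```

Run:
```python
from h import *
o=ctrl.get_obs();print(o["tool_pos"],o["tool_rot"],o["q"])
ctrl.get_image("top");I=ctrl.get_image("scene")[:,:,::-1];cv2.imwrite("pics/sc8.png",I)
for l in("rod","pot"):
    print(l,[(round(d["conf"],2),d["rect"]) for d in ctrl.boxes_of("scene",l)])
# wood pixels & lid detections
hsv=cv2.cvtColor(I,cv2.COLOR_BGR2HSV);m=cv2.inRange(hsv,(8,90,60),(18,220,255));m[:200]=0;m[:,300:]=0;ys,xs=np.nonzero(m);print(len(xs),xs.min() if len(xs) else 0,xs.max(),ys.min(),ys.max())
t=cv2.imread("pics/top0.png")[:,:,::-1]
w=(t.min(2)>185).astype(np.uint8)
n,lab,st,ce=cv2.connectedComponentsWithStats(w[205:245,225:265]);print(st,ce+[225,205])
```

```text
[ 0.50025262 -0.24696134  0.26335472] [ 3.13654816 -0.12263267  0.00666376] [-5.91959565e-01 -1.40337836e-01  1.69877841e+00 -1.78546870e-05
  1.57815190e+00  1.05699272e+00]
rod [(0.78, [190.3, 242.3, 35.5, 49.2])]
pot [(0.78, [206.3, 265.5, 41.6, 57.1])]
155 190 209 242 269
[[   0    0   40   40 1054]
 [   6    6   29   28  546]] [[244.34250474 224.78747628]
 [244.8040293  223.94505495]]
```

Numbers show the rod resting in the pot (box 190–226, 242–291, overlapping the pot's rim). Next, over to the white lid.

```bash
python3 -m creep '[[0,-42,-540,0,-1.955],[0,-42,-540,0,-1.955],[0,-42,-540,0,-1.955],[0,-42,-540,0,-1.955],[0,-42,-540,0,-1.955],[0,-42,-540,0,-1.955],[0,-42,-540,0,-1.955],[0,-42,-540,0,-1.955],[0,-42,-540,0,-1.955],[0,-42,-540,0,-1.955],[0,-42,-540,0,-1.955],[0,-42,-540,0,-1.955]]'
cat > d.py <<'E'
from h import *
import sys
from scipy.spatial.transform import Rotation as Ro
o=ctrl.get_obs();R=Ro.from_rotvec(o["tool_rot"]).as_matrix();a=np.degrees(np.arctan2(R[1,0],R[0,0]))
x,y,z,A=map(float,sys.argv[1:5])
print("ang",a,"pos",o["tool_pos"],"shift mm",(R.T@(np.array([x,y,z])-o["tool_pos"])*1e3).round(1),"turn",round(np.radians(-((A-a+180)%360-180)),3),"F",o["contact_force"].round(1),"T",o["wrist_torque"].round(2),"op",o["opening"],"q6",o["q"][5],"t",o["t"])
E
python3 d.py .5008 .2952 .12 107.5
```

```text
t: 10.88
tool_pos: [0.4983, 0.2556, 0.2587]
tool_rot: [-2.373, -2.057, 0.004]
contact_force: [0.0, 0.2, -0.4]
opening: 0.0852
ang 81.83160401605815 pos [0.49831959 0.25558016 0.25866543] shift mm [ 39.8  -2.8 138.6] turn -0.448 F [ 0.   0.2 -0.4] T [-0.   -0.01  0.03] op 0.08522823879727465 q6 0.48366496967682143 t 10.8833
```

```bash
python3 -m creep '[[0,40,-3,40,-0.448],[0,40,-3,80,-0.448],[0,40,-3,120,-0.448],[0,40,-3,150,-0.448],[0,40,-3,170,-0.448],[0,40,-3,178,-0.448],[0,40,-3,178,-0.448],[0,40,-3,178,-0.448]]'
python3 d.py .5008 .2952 .07 107.5
python3 - <<'E'
from h import *
o=ctrl.get_obs()["tool_pos"]
I=ctrl.get_image("scene")[:,:,::-1]
for z in(0,.013,.04): print((proj("scene",o+[0,0,z])-[280,110])*6)
print((proj("scene",np.array([.5008,.2952,.023]))-[280,110])*6,(proj("scene",np.array([.5008,.2952,.051]))-[280,110])*6)
cv2.imwrite("pics/a8.png",cv2.resize(I[110:210,280:380],(600,600),interpolation=cv2.INTER_CUBIC))
E
```

```text
t: 11.55
tool_pos: [0.5027, 0.2937, 0.0828]
tool_rot: [-1.866, -2.527, 0.0]
contact_force: [0.2, -0.1, 0.6]
opening: 0.0851
ang 107.11007096571615 pos [0.50268711 0.29367763 0.08282115] shift mm [ 2.  -1.4 12.8] turn -0.007 F [ 0.2 -0.1  0.6] T [ 0.02 -0.    0.03] op 0.08510159661486653 q6 0.10228936109095993 t 11.55
[321.36096998 301.55885661]
[322.43695398 278.60724772]
[324.70740906 230.1189658 ]
[314.81021486 401.57111565] [317.01041184 354.31076782]
```

View pics/a8.png

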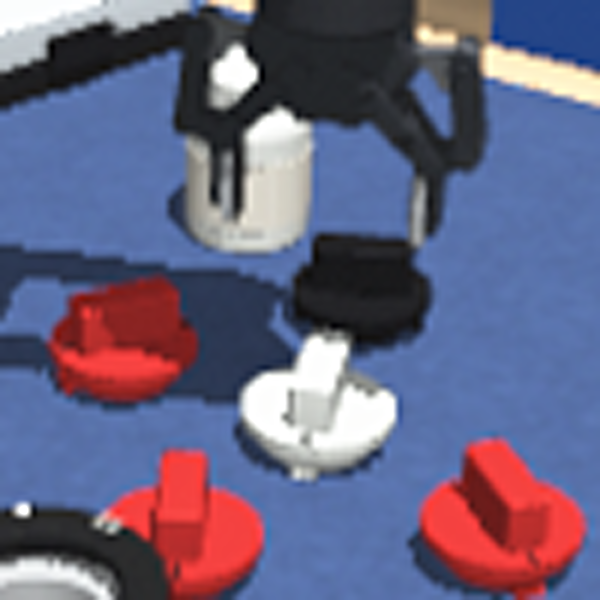

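The fingertips at (225,220) and (418,245) again sit ~27 mm above the reported TCP height, but the horizontal position is right over the white lid's handle (~(320,362)). So I use tip z ≈ reported + 27 mm, which makes the grip height reported z ≈ 0.004.

```bash
python3 -m creep '[[0,2,-1,30,-0.007],[0,2,-1,55,-0.007],[0,2,-1,70,-0.007],[0,2,-1,78,-0.007],[0,2,-1,78,-0.007],[0,2,-1,78,-0.007]]'; python3 d.py .5008 .2952 .004 107.5;  python3 -m creep '[[255,0,0,0,0],[255,0,0,0,0],[255,0,0,0,0],[255,0,0,0,0],[255,0,0,0,0],[255,0,0,0,0],[255,0,0,0,0],[255,0,0,0,0],[255,0,0,0,0]]' 80; python3 d.py .5008 .2952 .004 107.5
```

```text
t: 12.1
tool_pos: [0.5024, 0.2958, 0.0064]
tool_rot: [1.856, 2.533, 0.004]
contact_force: [0.3, 0.0, 0.6]
opening: 0.0854
ang 107.52069266157805 pos [0.50235618 0.29582923 0.00644185] shift mm [-0.1 -1.7  2.4] turn 0.0 F [0.3 0.  0.6] T [-0.    0.   -0.04] op 0.08544331677148284 q6 0.09878687901658863 t 12.1
t: 12.85
tool_pos: [0.5017, 0.2955, 0.0054]
tool_rot: [1.856, 2.533, 0.002]
contact_force: [0.3, -0.7, 4.9]
opening: 0.02
ang 107.5306636082651 pos [0.50171868 0.29546284 0.00537262] shift mm [ 0.  -1.   1.4] turn 0.001 F [ 0.3 -0.7  4.9] T [-0.19  0.    0.1 ] op 0.01995277717565058 q6 0.09872432858262599 t 12.85
```

```bash
python3 -m creep '[[255,0,0,-5,0],[255,0,0,-25,0],[255,0,0,-60,0],[255,0,0,-100,0],[255,0,0,-140,0],[255,0,0,-180,0],[255,0,0,-215,0],[255,0,0,-235,0],[255,0,0,-235,0],[255,0,0,-235,0]]'
python3 - <<'E'
from h import *
np.set_printoptions(precision=4,suppress=True)
I=ctrl.get_image("top");cv2.imwrite("pics/t9.png",I[:,:,::-1])
k=8;x0,y0=345,158
A=cv2.resize(I[y0:y0+60,x0:x0+60],None,fx=k,fy=k,interpolation=cv2.INTER_CUBIC)
w=(A.min(2)>120).astype(np.uint8)
n,lab,st,ce=cv2.connectedComponentsWithStats(w)
m0=np.array([.5747,-.0555])
for s,c in list(zip(st,ce))[1:]:
    if s[4]<15: continue
    P=onz("top",((c[0]+.5)/k-.5+x0,(c[1]+.5)/k-.5+y0),.1575)[:2];v=P-m0
    print(s[4],s[2:4]/k,P,"r",np.hypot(*v)*1e3,"az",np.degrees(np.arctan2(v[1],v[0])))
E
python3 d.py .5747 -.0555 .24 176.7
```

```text
t: 13.68
tool_pos: [0.5009, 0.2955, 0.24]
tool_rot: [1.857, 2.534, 0.001]
contact_force: [-0.6, -0.3, -2.6]
opening: 0.0203
597 [2.125 5.125] [ 0.6194 -0.0581] r 44.73151356311768 az -3.2849347967122835
441 [2.75 3.25] [ 0.6044 -0.0885] r 44.37854652287033 az -48.02222188797893
15301 [24.375 32.875] [ 0.5682 -0.0525] r 7.167534230583748 az 155.56015486544237
523 [2.75  6.625] [ 0.5771 -0.0011] r 54.47289853241268 az 87.51914569635439
747 [3.25  4.625] [ 0.5781 -0.0109] r 44.76874445788953 az 85.63123459563747
888 [3.75  4.375] [ 0.5716 -0.0999] r 44.55386759012058 az -93.95747270846678
435 [2.875 3.125] [ 0.5454 -0.0221] r 44.43423046672016 az 131.20586733076343
26 [0.625 1.   ] [ 0.5328 -0.0065] r 64.49103381375011 az 130.5638661084459
44 [1.25  1.625] [ 0.5264 -0.0757] r 52.35937021105579 az -157.2642405027139
20 [0.75 0.5 ] [ 0.5212 -0.0179] r 65.41880534004751 az 144.90521228965102
58 [1.5   0.875] [ 0.519  -0.0213] r 65.38669358999617 az 148.45105601608662
240 [7.125 0.75 ] [ 0.5135 -0.04  ] r 63.0792095911995 az 165.79792852040623
ang 107.53831061136967 pos [0.50000118 0.2950537  0.23767118] shift mm [-356.8  -34.4   -2.2] turn -1.207 F [-0.5  0.  -2.1] T [ 0.04  0.01 -0.03] op 0.01983499316109341 q6 0.09874498500332586 t 13.7333
```

```bash
python3 -m creep '[[255,-357,-34,0,-1.2],[255,-357,-34,0,-1.2],[255,-357,-34,0,-1.2],[255,-357,-34,0,-1.2],[255,-357,-34,0,-1.2],[255,-357,-34,0,-1.2],[255,-357,-34,0,-1.2],[255,-357,-34,0,-1.2],[255,-357,-34,0,-1.2],[255,-357,-34,0,-1.2],[255,-357,-34,0,-1.2],[255,-357,-34,0,-1.2]]'
python3 d.py .5748 -.0554 .165 176.3
```

```text
t: 14.73
tool_pos: [0.5743, -0.0562, 0.2353]
tool_rot: [-0.104, -3.133, -0.002]
contact_force: [-0.6, 0.2, -1.0]
opening: 0.0199
ang 176.18414133163233 pos [ 0.57434945 -0.05618641  0.23526113] shift mm [-0.9  0.7 70.3] turn -0.002 F [-0.6  0.2 -1. ] T [-0.02 -0.03 -0.01] op 0.019921157240024807 q6 -1.7307778213019138 t 14.7333
```

```bash
python3 -m creep '[[255,0,0,20,0],[255,0,0,45,0],[255,0,0,60,0],[255,0,0,66,0],[255,0,0,70,0],[255,0,0,70,0],[255,0,0,70,0]]'
python3 d.py .5748 -.0554 .146 176.3; python3 -m creep '[[255,0,0,3,0],[255,0,0,6,0],[255,0,0,9,0],[255,0,0,9,0]]'
python3 d.py .5748 -.0554 .146 176.3
```

```text
t: 15.32
tool_pos: [0.5763, -0.0551, 0.1701]
tool_rot: [0.102, 3.139, -0.0]
contact_force: [-0.1, 0.2, -1.7]
opening: 0.0201
ang 176.29008882334173 pos [ 0.57634145 -0.05513797  0.17005392] shift mm [ 1.5 -0.4 24.1] turn -0.0 F [-0.1  0.2 -1.7] T [ 0.04  0.02 -0.02] op 0.020093137431681465 q6 -1.7299738319092608 t 15.3167
t: 15.65
tool_pos: [0.5758, -0.0553, 0.1601]
tool_rot: [-0.102, -3.139, -0.0]
contact_force: [-0.3, 0.4, -0.8]
opening: 0.02
ang 176.28176653483692 pos [ 0.57583018 -0.05529877  0.16011013] shift mm [ 1.  -0.2 14.1] turn -0.0 F [-0.3  0.4 -0.8] T [-0.02  0.02 -0.03] op 0.01997155279041351 q6 -1.7302671012601802 t 15.65
```

```bash
python3 -m creep '[[255,1,0,2,0],[255,1,0,4,0],[255,1,0,6,0],[255,1,0,6,0]]'
python3 d.py .5748 -.0554 .146 176.3
```

```text
t: 15.98
tool_pos: [0.5747, -0.0552, 0.1539]
tool_rot: [-0.102, -3.139, -0.0]
contact_force: [-0.7, 0.4, -1.3]
opening: 0.0197
ang 176.28370138274832 pos [ 0.57471828 -0.05522209  0.15392593] shift mm [-0.1 -0.2  7.9] turn -0.0 F [-0.7  0.4 -1.3] T [-0.04  0.03  0.03] op 0.01972421890758277 q6 -1.730589125937934 t 15.9833
```

Lid bottom is ~8 mm into the collar with no contact force. Continuing to seat.

```bash
python3 -m creep '[[255,0,0,2,0],[255,0,0,4,0],[255,0,0,6,0],[255,0,0,7,0],[255,0,0,7,0]]'
python3 d.py .5748 -.0554 .146 176.3; python3 -m creep '[[255,0,0,1,0],[255,0,0,2,0],[255,0,0,2,0]]'
python3 d.py .5748 -.0554 .146 176.3
```

```text
t: 16.4
tool_pos: [0.5748, -0.0552, 0.1471]
tool_rot: [-0.102, -3.139, -0.0]
contact_force: [-0.2, -0.0, -1.1]
opening: 0.0201
ang 176.2862329396293 pos [ 0.57484137 -0.05521831  0.14709912] shift mm [ 0.  -0.2  1.1] turn -0.0 F [-0.2 -0.  -1.1] T [-0.03 -0.03  0.02] op 0.02005016884708655 q6 -1.7305992188567865 t 16.4
t: 16.65
tool_pos: [0.5751, -0.0553, 0.1456]
tool_rot: [0.102, 3.14, -0.0]
contact_force: [-1.0, -0.4, -1.9]
opening: 0.02
ang 176.28818634799737 pos [ 0.57514077 -0.05530814  0.14555713] shift mm [ 0.3 -0.1 -0.4] turn -0.0 F [-1.  -0.4 -1.9] T [ 0.03 -0.02  0.03] op 0.020043964449193853 q6 -1.730638696218229 t 16.65
```

```bash
for i in 1 2; do python3 -m creep '[[255,0,0,1,0],[255,0,0,1,0],[255,0,0,1,0]]'; done; python3 d.py .5748 -.0554 .146 176.3
```

```text
t: 16.9
tool_pos: [0.5753, -0.0553, 0.1453]
tool_rot: [0.102, 3.139, -0.0]
contact_force: [-2.0, 0.3, 2.8]
opening: 0.0202
t: 17.15
tool_pos: [0.5753, -0.0553, 0.1453]
tool_rot: [0.102, 3.139, -0.0]
contact_force: [-3.7, 1.6, 6.5]
opening: 0.0198
ang 176.29273718002761 pos [ 0.5753359  -0.05528358  0.14526538] shift mm [ 0.5 -0.2 -0.7] turn -0.0 F [-3.7  1.6  6.5] T [ 0.11  0.69 -0.07] op 0.019800463059773246 q6 -1.7305754069633636 t 17.15
```

Seated: contact at exactly the expected height (0.1453). Now the clockwise twist.

```bash
python3 -m creep '[[255,0.5,0,0,0.05],[255,0.5,0,0,0.12],[255,0.5,0,0,0.2],[255,0.5,0,0,0.28],[255,0.5,0,0,0.34],[255,0.5,0,0,0.4],[255,0.5,0,0,0.4]]' 100; python3 d.py .5748 -.0554 .146 131.3
```

```text
t: 17.73
tool_pos: [0.576, -0.0552, 0.1454]
tool_rot: [0.724, 3.053, 0.001]
contact_force: [1.4, 2.0, 6.1]
opening: 0.0199
ang 153.31703624207418 pos [ 0.57598089 -0.05516794  0.14543095] shift mm [ 0.9 -0.7 -0.6] turn 0.384 F [1.4 2.  6.1] T [0.17 0.11 0.1 ] op 0.019855709116558068 q6 -1.3296774371223716 t 17.7333
```

```bash
python3 -m creep '[[255,0,0,0,0.06],[255,0,0,0,0.14],[255,0,0,0,0.22],[255,0,0,0,0.3],[255,0,0,0,0.36],[255,0,0,0,0.39],[255,0,0,0,0.39],[255,0,0,0,0.39],[255,0,0,0,0.39],[255,0,0,0,0.39],[255,0,0,0,0.39]]'; python3 d.py .5748 -.0554 .146 131.3
python3 - <<'E'
from h import *
ims=[]
for n,(x,y,w) in(("scene",(180,160,170)),("top",(335,150,75))):
    I=ctrl.get_image(n)[:,:,::-1];ims.append(cv2.resize(I[y:y+w,x:x+w],(400,400),interpolation=cv2.INTER_CUBIC))
cv2.imwrite("pics/a9.png",np.hstack(ims))
E
```

```text
t: 18.65
tool_pos: [0.5762, -0.055, 0.1455]
tool_rot: [1.299, 2.856, 0.003]
contact_force: [1.1, 2.3, 4.9]
opening: 0.0193
ang 131.07582103858536 pos [ 0.5762209  -0.05502185  0.14550553] shift mm [ 0.6 -1.3 -0.5] turn -0.004 F [1.1 2.3 4.9] T [ 0.35 -0.03  0.1 ] op 0.019348495484542642 q6 -0.9415282830142162 t 18.65
```

View pics/a9.png

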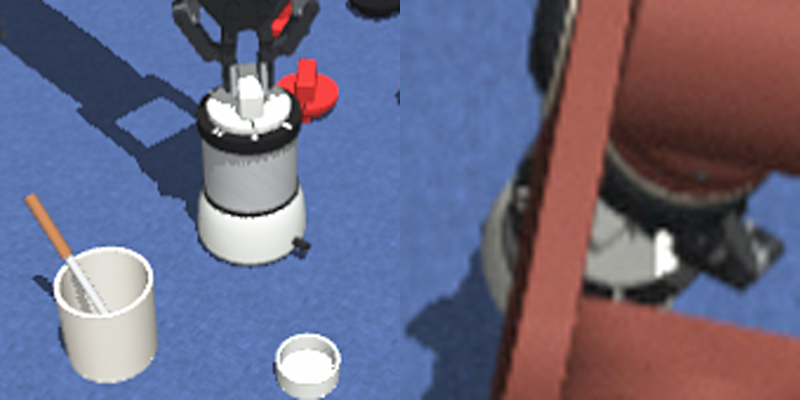

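The lid sits flush on the collar, the bar points at the pulse dot at (255,137), and the rod stands in the pot at (65,240). The reading is steady, so I'm handing in.

```bash
python3 d.py .5748 -.0554 .146 131.3; python3 -c "
from station import ctrl
print(ctrl.finish_job())"
```

```text
ang 131.075537418926 pos [ 0.57623388 -0.05502162  0.14550983] shift mm [ 0.7 -1.3 -0.5] turn -0.004 F [2.  0.7 5.9] T [ 0.27 -0.01  0.05] op 0.01925445523324857 q6 -0.9415437050264598 t 18.75
the job is handed in; nothing more can be done
None
```

I finished the job and handed it in at about 18.75 s; no verdict came back. The stirring rod stands released in the white pot, and the lid is seated on the mill and held at pulse.

**Last checks**
- **Rod:** the final scene picture shows it leaning on the rim of the upright pot. The loose cap looked undisturbed. I made no final check of the scale or tub, but nothing went near them.
- **Seating:** contact came at the expected height, reported TCP z 0.1453 against 0.1454 predicted. The push was about 6 N, and the final picture shows the lid flush on the collar.
- **Twist:** the tool turned 45.2° clockwise from entry, so the ring should be near 0.70 rad. The bar points at the pulse dot, and the reading was steady at hand-in. The gripper is still closed on the bar with 100 N commanded and the opening reading about 19.3 mm.

**Disagreements**
- **Fingertip height:** in the pictures the fingertips were consistently about 27 mm higher than the reported TCP height. I allowed for that at the lid grasp. The rod needed a second, lower grip because of it.
- **Finger opening:** it read about 2 mm under the true thickness on both the rod and the lid.
- **Lid position:** the final tool position is about 1.4 mm off my measured mill axis, within the 4 mm allowed.
- **Top view:** the arm hid most of the lid at the end, so the turn rests on the tool angle and the scene view.

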